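# Open the safety cap of the cleaning-tablet tub

### The job

Open the tub of oven-cleaning tablets that is strapped in its bench holder: squeeze both side tabs of the safety cap in, keep them in while you turn the cap anticlockwise until you feel its stop, then lift it straight off. Set the cap down upright, flat on the floor of the steel tray, and let go. Do not crush the tabs, do not force the cap against its stop or wrench it off the neck, do not drop it, and leave the jar, the jug and the scoop where they are.

Things in the scene. Friction and masses are not known exactly. Their poses are not given: they have to be found in the camera images.
- tub: White plastic tub, fixed: a steel strap holder screwed to the bench keeps it from turning. Origin on the bench under its middle, z up along its axis. Tub 84 mm across, holder foot 110 mm; flat shoulder 110 mm above the bench, 66 mm across.
- collar (a point): Centre of the top of the low round collar that stands on the tub's shoulder, on the tub's axis, 118 mm above the bench. Collar 63 mm outer, 55 mm inner diameter, 8 mm high, open at two windows, on the tub's +y and -y sides, in which the feet of the cap's tabs sit. Fingers must stay above it.
- neck_rim (a point): Centre of the neck's rim under the cap, on the tub's axis, 136 mm above the bench. Neck 36 mm in diameter with two bayonet flanges (43 mm over all) 125 to 129 mm above the bench. How the flanges stand cannot be seen and differs from tub to tub; the tub's and the rim's yaw do not tell it.
- cap: Grey safety cap, about 60 g, loose, at the start locked on the neck. Origin at the centre of its underside (1.5 mm above the shoulder), z up along its axis. 34.5 mm high, ribbed skirt 52 mm in diameter, side tabs on its +y and -y sides. About 1 mm of sideways play on the neck. Put down, it stands on its underside.
- cap_grip (a point): On the cap's axis, 22 mm above its underside. Squeezed, the cap turns anticlockwise (from above) with under 0.1 N m of drag for 35 to 85 degrees, differing from tub to tub, to a slightly springy stop: 0.1 N m at first touch, 0.3 N m 3 degrees on. It lifts freely only from about 5 degrees before the stop to 8 beyond; pressed against it its lugs rub, so ease back 2 or 3 degrees to lift. A 4 N liner pushes it up.
- tab_a_face (a point): Middle of the outer face of the flat ribbed tab on the cap's +y side, 30 mm from the axis, 22 mm above the underside. Tab 20 mm wide, 8 to 33 mm above the underside, travel 5 mm inward against a spring (6 N to start, 16 N fully in). A foot 9.5 mm wide below it locks in the collar's window, with a few degrees of play; both tabs must be in by 4 mm or more to turn the cap out of the windows.
- tab_b_face (a point): The same on the cap's -y side: 60 mm over both faces, 50 mm when fully squeezed. Limits: over 40 N on a tab cracks it; at the stop over about 0.5 N m, or a pull of over 20 N on a cap that is not free, damages the neck.
- tray: Shallow open steel tray, fixed, origin on the bench under its centre, 200 mm along its x, 150 mm along its y, 16 mm high, walls and floor 4 mm thick: its inner floor is 4 mm above the bench, 192 by 142 mm.
- jar: Bystander: amber glass jar with a plain black screw lid, 72 mm in diameter, 90 mm high, loose, origin under its centre. Leave it alone.
- jug: Bystander: clear plastic measuring jug, 88 mm in diameter, 115 mm high, with a handle on its +x side reaching 77 mm out, loose, origin under its centre. Leave it alone.
- scoop: Bystander: aluminium scoop, bowl 75 by 50 mm, 26 mm high, handle 85 mm long on its -x side, loose, origin under the middle of its bowl. Leave it alone.
Mind the look-alikes: they are no part of the job. Of the things that look like the cap, the middle-sized one is meant.

How it is judged (in metres and radians):
On the way:
1. the cap is lifted off the neck, straight above the tub (z of cap in the frame of tub above 0.13 m and horizontal distance between cap and tub below 0.03 m and contact force between the fingers and cap above 0.5 N), for 0.05 s.
At the end, for the whole second after the job is handed in: The cap is off the tub and stands upright (within 0.1 rad) and at rest on the floor of the steel tray, wholly between its walls (its centre within 78 mm of the tray's centre along the long side and 53 mm along the short side) (x of cap in the frame of tray between -0.078 and 0.078 m and y of cap in the frame of tray between -0.053 and 0.053 m and z of cap in the frame of tray between 0.001 and 0.008 m and angle between cap's own z axis and vertical below 0.1 rad and linear speed of cap below 0.02 m/s); the robot touches nothing.
It fails at once if the cap is forced against the tub: more than 44 N between cap and tub (stop, flanges or collar) (contact force between cap and tub above 44 N).
It fails at once if a tab is crushed: the fingers press on the cap with more than 80 N in all, 40 N a tab (contact force between the fingers and cap above 80 N).
It fails at once if the cap is dropped: it falls free of the fingers faster than 0.5 m/s (linear speed of cap above 0.5 m/s and contact force between the fingers and cap below 0.05 N).
It fails at once if the jar, the jug or the scoop is pushed more than 15 mm or tipped (distance of any of jar, jug, scoop from where it was at the start of the episode above 0.015 m or angle between any of jar, jug, scoop's own z axis and vertical above 0.25 rad).
It also fails if it takes over 64 s, if anything falls off the work surface, if the arm or the gripper's body presses on something with over 40 N, if the wrist force passes 120 N, or if a joint passes its speed limit or range.

### The arm

A 6-joint arm with a two-finger parallel gripper is mounted at the origin on the work surface. World frame = base frame: x ahead of the robot, y to its left, z up, the work surface at z = 0. Lengths are in m, angles in degrees, forces in N, time in s.
With the tool pointing down it reaches from about 0.275 to 0.975 m from the base axis. Payload 8.4 kg.
Tool frame: the origin (TCP) lies midway between the tips of the shut fingers; the grasp point (between the pads) lies manip.grip_point_offset behind it (manip.grip_point_offset is the distance from the TCP to the grasp point, in m); z points along the fingers, y is the line along which they close (so a half turn about z gives the same grasp; the last joint's range is limited). The gripper opens to 92 mm and grips with 3 to 60 N. Pads are 20 mm wide; open, the fingers measure 128 mm over their backs; the gripper's body (75 mm by 189 mm) begins 69 mm behind the grasp point.
Start: joints at [74.232, 20.225, 93.587, -0, 66.188, -0.138], TCP at [0.168, 0.602, 0.215] pointing down, gripper open.
Joint ranges: [-150.9, 150.9], [-52.94, 120.26], [3.33, 152.33], [-74.26, 254.26], [0, 154.13], [-172.89, 172.89]. Speed limits (degrees/s): [127.2, 127.2, 159.86, 180, 180, 180].

### API

Orientations are given as [roll, pitch, yaw] about the fixed x, y, z axes, in that order (R = Rz(yaw) Ry(pitch) Rx(roll)).
In Python, from bench import manip gives the robot as it stands.
- The arm moves only by the shell command python3 -m inch 'ROWS' [OPENING]. ROWS is JSON, a list of rows, each a list of 4 numbers: the shift along the tool's x, y, z in mm, then the turn about the tool's z in rad. In form: [[tx, ty, tz, spin], ...]. A call has 1 to 12 rows; each row is the pose to reach, as a shift and turn from the pose commanded when the call began, along the tool's axes at that moment; what a row does not reach only later rows make up. A row lasts 1/10 s, in which the tool goes at most 50 mm and 8.59 degrees, less where a joint would pass 70% of its speed; a pose out of reach is approached as far as the arm can. A call with a gripper value outside its range is refused whole. OPENING is the finger opening in mm, from 0 to 91.9, set as the call begins (- or left out, the last holds). The fingers move at their own pace and stop on an object; the grip force is fixed at half the most. Time passes only in rows, so rows that repeat a pose let the fingers close. It gives the time, the measured TCP pose, the force and the opening at its end, in the units of the state.
- manip.get_state(): the state, without advancing time (a new reading comes with each control period).
- manip.read_camera(name): name is "side" or "top" or "wrist"; returns (picture, depth): 480x640x3 uint8, red, green, blue; 480x640 float32, m along the optical axis (not along the pixel's ray), 0 where there is no reading.
- manip.get_calibration(name): a dict with "fx", "fy", "cx", "cy" (pixels), "extrinsics" (4x4, takes a point from camera to world coordinates); the wrist camera has in their place "mount" (4x4, takes a point from camera to tool coordinates, whose origin is the TCP and whose axes are the flange's). Camera axes: x right, y down, z forward; pixel columns grow to the right and rows downward; lengths in m; the calibration is good to about 2 mm. A picture is of the moment at which its call begins: read the wrist's pose just before it. get_calibration takes no time and is no camera call.
- manip.finish_job(): hands the job in, once; it reports no verdict.
The state is a dict: "clock": time; "q": joint angles; "dq": joint speeds; "joint_efforts": joint torques, N m; "tcp_pos": TCP position; "eef_rot": TCP orientation; "force": force on the tool from outside, world axes, zero at the start; "moment": the same for the moment, N m; "grip_width": finger opening in m.
Only numpy, scipy, OpenCV 4.12 (cv2) and the standard library are available. Lean on these libraries where they do the work, as an engineer would, in place of code of your own. Each camera call takes 0.05 s, during which the arm holds its last target. There are 200 camera calls.

## Working session

There is one attempt and no reset: what is moved stays moved. The work goes in short steps, Python scripts to look and compute and a shell command to move; the robot and the scene stay as the last step left them, time stands still between calls to the robot, and variables do not carry over. Pictures are saved under pics/ and viewed, on a budget of 10 in all, crops included, one or two more only if the job needs it, and the job is handed in when it is done.

```bash
mkdir -p pics; ls
python3 - <<'E'
from bench import manip
import cv2,numpy as np
s=manip.get_state();print(s);print(manip.grip_point_offset)
ims=[]
for n in("top","side"):
    p,d=manip.read_camera(n);np.savez('pics/'+n,p=p,d=d)
    cv2.imwrite(f'pics/{n}.png',p[:,:,::-1]);print(n,manip.get_calibration(n))
print(manip.get_calibration("wrist"))
E
```

```text
pics
{'clock': 0.0, 'q': array([ 7.42327260e+01,  2.02626214e+01,  9.36275245e+01,  7.91366227e-04,
        6.61862274e+01, -1.38163353e-01]), 'dq': array([-0.03175621, -0.01901948,  0.00690433, -0.04855477, -0.00761966,
       -0.03825929]), 'joint_efforts': array([-3.55910479e-04, -5.93823302e+01, -3.34225559e+01,  6.98248926e-02,
        2.29770073e-02, -1.03364896e-04]), 'tcp_pos': array([0.1682549 , 0.60143603, 0.2138738 ]), 'eef_rot': array([-1.79923629e+02, -9.07729410e-04,  1.64370569e+02]), 'force': array([0.37770225, 0.23698693, 0.84286459]), 'moment': array([-0.04136934, -0.04575473, -0.00435984]), 'grip_width': 0.091641609897057}
0.0187
top {'fx': 476.8419483018167, 'fy': 476.8419483018167, 'cx': 323.1909686998311, 'cy': 239.59806798743773, 'extrinsics': array([[ 0.01150547, -0.98279071,  0.18436387,  0.44583447],
       [-0.99990092, -0.01280315, -0.00584979,  0.04366079],
       [ 0.00810956, -0.1842783 , -0.98284065,  1.12098971],
       [ 0.        ,  0.        ,  0.        ,  1.        ]])}
side {'fx': 598.0451940989323, 'fy': 598.0451940989323, 'cx': 313.2086461580842, 'cy': 247.07509899668787, 'extrinsics': array([[-0.98686148, -0.1107779 ,  0.11761238,  0.52630305],
       [-0.16155501,  0.66713103, -0.72721122,  0.79465814],
       [ 0.00209606, -0.73665761, -0.67626265,  0.80772578],
       [ 0.        ,  0.        ,  0.        ,  1.        ]])}
{'fx': 402.9783061532212, 'fy': 402.9783061532212, 'cx': 317.6745672256004, 'cy': 233.98942172570344, 'mount': array([[-4.33368616e-04, -9.62927684e-01, -2.69759315e-01,
         7.45563067e-02],
       [ 9.99999594e-01, -2.04144439e-04, -8.77790294e-04,
        -1.30325609e-04],
       [ 7.90178711e-04, -2.69759586e-01,  9.62927381e-01,
        -1.70886740e-01],
       [ 0.00000000e+00,  0.00000000e+00,  0.00000000e+00,
         1.00000000e+00]])}
```

View pics/top.png

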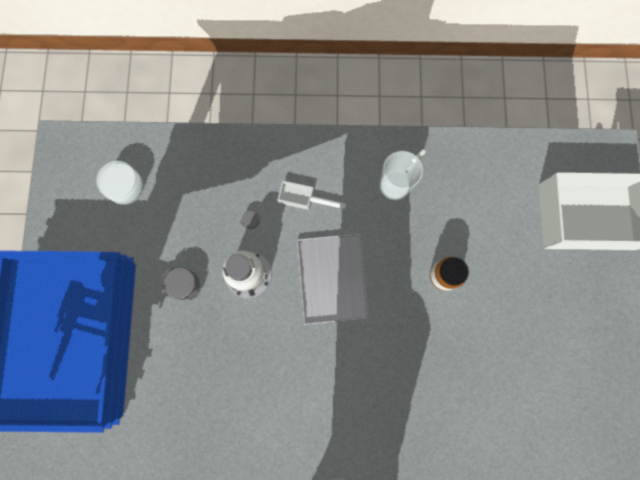

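View pics/side.png

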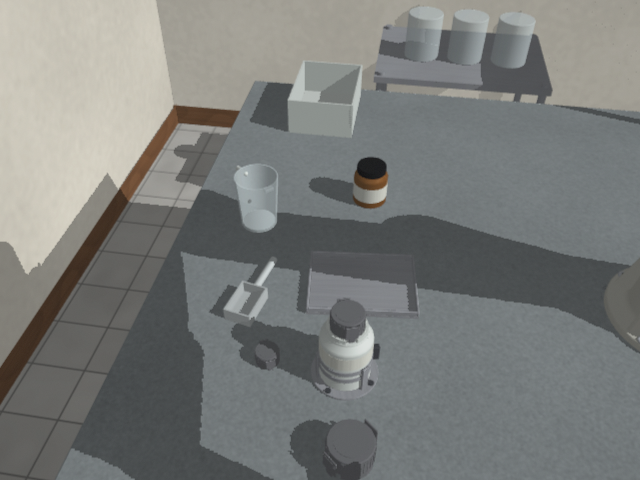

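The look-alike caps in the top view are a large one on the bench at (181,283), a small one at (251,218) and a middle-sized one on the tub at (241,267). The one on the tub fits: it is middle-sized and locked on the neck. I'll measure it and confirm in a crop.

```bash
cat > h.py <<'E'
import numpy as np,cv2
from bench import manip
def cloud(d,c,E):
    v,u=np.mgrid[:d.shape[0],:d.shape[1]]
    P=np.stack([(u-c['cx'])/c['fx']*d,(v-c['cy'])/c['fy']*d,d],-1)
    W=P@E[:3,:3].T+E[:3,3]; W[d==0]=np.nan
    return W
def fix(n):
    f=np.load(f'pics/{n}.npz');c=manip.get_calibration(n);return f['p'],cloud(f['d'],c,c['extrinsics'])
E
python3 - <<'E'
from h import *
for n,boxes in (("top",dict(cap=(215,245,270,300),tray=(290,225,375,330),jar=(425,250,475,295),jug=(375,145,430,205),scoop=(275,170,350,212),big=(160,260,200,305),small=(240,205,262,230))),("side",dict(cap=(310,290,385,395),tray=(300,245,425,325)))):
    p,W=fix(n)
    for k,(a,b,c,d) in boxes.items():
        X=W[b:d,a:c].reshape(-1,3);X=X[np.isfinite(X[:,0])]
        if k=='tray':
            X=X[(X[:,2]>0.010)&(X[:,2]<.025)]
            r=cv2.minAreaRect((X[:,:2]*1000).astype(np.float32));print(n,k,r)
        else:
            z=np.percentile(X[:,2],98);T=X[(X[:,2]>z-.008)]
            print(n,k,'ztop',z,'mid',T.min(0)/2+T.max(0)/2,'ext',np.ptp(T,0),len(T))
p,_=fix("top");q,_=fix("side")
a=cv2.resize(p[240:305,210:275],(400,400),interpolation=cv2.INTER_CUBIC);b=cv2.resize(q[290:400,295:405],(400,400),interpolation=cv2.INTER_CUBIC)
cv2.imwrite('pics/crop1.png',np.hstack([a,b])[:,:,::-1])
E
```

```text
top cap ztop 0.14965847787711625 mid [0.57052295 0.21247939 0.14755194] ext [0.05203083 0.06129418 0.01138567] 535
top tray ((563.357177734375, 15.697029113769531), (200.3285675048828, 149.76199340820312), 6.07520055770874)
top jar ztop 0.09359074580496848 mid [ 0.57396955 -0.24949942  0.09122147] ext [0.06132139 0.06016118 0.0112224 ] 627
top jug ztop 0.11685221286940146 mid [ 0.79438498 -0.1359828   0.11479302] ext [0.08767877 0.08670329 0.0116719 ] 282
top scoop ztop 0.027448532161897105 mid [0.76135119 0.06575688 0.02679746] ext [0.06357849 0.15930236 0.01465924] 319
top big ztop 0.05202451965287046 mid [0.54525775 0.35862856 0.04911881] ext [0.07013474 0.07465973 0.01007797] 781
top small ztop 0.031015851418481417 mid [0.69842084 0.21097963 0.02791687] ext [0.03865494 0.04457887 0.0097222 ] 230
side cap ztop 0.14621107383610088 mid [0.56838694 0.21388223 0.14352666] ext [0.05306718 0.06246523 0.01047546] 891
side tray ((560.0955200195312, 16.53570556640625), (200.1952362060547, 155.4381103515625), 6.1600470542907715)
```

View pics/crop1.png

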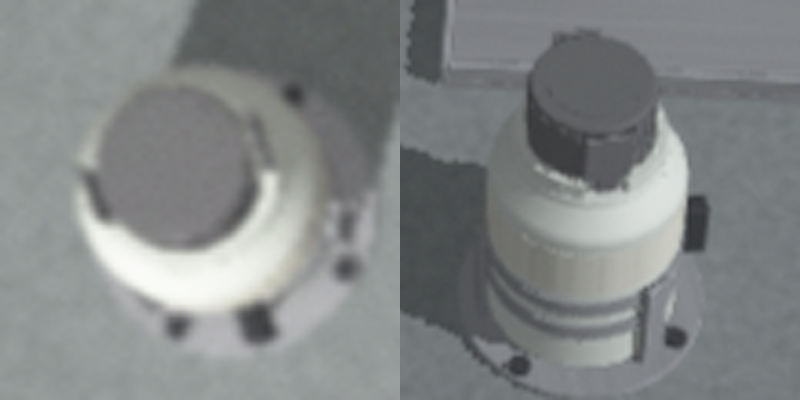

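The crop confirms it: the grey two-tab cap sits on the white tub in the holder. Its tabs are at crop pixels (95,195) and (262,145), so the tab axis is at about 107° in world and the cap is at about (0.569, 0.213). I'll hover above it with yaw around 17°, which leaves q6 free for the anticlockwise turn.

```bash
python3 -m inch '[[-40,-22,-31,0.14],[-80,-44,-31,0.28],[-123,-67,-31,0.42],[-164,-89,-31,0.56],[-205,-111,-31,0.7],[-246,-133,-31,0.84],[-287,-156,-31,0.98],[-328,-178,-31,1.12],[-369,-200,-31,1.26],[-410,-222,-31,1.4],[-451,-245,-31,1.54],[-491,-267,-31,1.68]]'
python3 - <<'E'
from bench import manip
s=manip.get_state();print(s['q'],s['tcp_pos'],s['eef_rot'])
E
```

```text
clock: 1.3
tcp_pos: [0.5703, 0.2107, 0.2453]
eef_rot: [-180.0, 0.0, 67.8]
force: [0.8, 1.1, -0.1]
grip_width: 0.0921
[2.01353452e+01 1.71774007e+01 9.38583918e+01 8.00915281e-04
 6.89864138e+01 4.23633541e+01] [0.57032026 0.21070925 0.24533101] [-1.79983088e+02  1.44109098e-02  6.77717059e+01]
```

```bash
python3 -m inch '[[0,0,0,0.14],[0,0,0,0.28],[0,0,0,0.42],[0,0,0,0.56],[0,0,0,0.7],[0,0,0,0.84],[0,0,0,0.886],[0,0,0,0.886],[0,0,0,0.886]]'
cat > w.py <<'E'
from h import *
from scipy.spatial.transform import Rotation as R
import sys
def wrist(name):
    s=manip.get_state();p,d=manip.read_camera('wrist');c=manip.get_calibration('wrist')
    T=np.eye(4);T[:3,:3]=R.from_euler('xyz',s['eef_rot'],degrees=True).as_matrix();T[:3,3]=s['tcp_pos']
    cv2.imwrite(f'pics/{name}.png',p[:,:,::-1])
    return s,p,cloud(d,c,T@c['mount'])
E
python3 - <<'E'
from w import *
s,p,W=wrist('w1');print(s['tcp_pos'],s['eef_rot'],s['q'][5])
np.savez('pics/w1',p=p,W=W)
X=W.reshape(-1,3);X=X[np.isfinite(X[:,0])]
m=(np.hypot(X[:,0]-.569,X[:,1]-.213)<.05)&(X[:,2]>.115)&(X[:,2]<.16)
X=X[m];print(len(X),np.percentile(X[:,2],[5,50,95]))
z=np.percentile(X[:,2],95);T=X[X[:,2]>z-.005]
r=cv2.minAreaRect((T[:,:2]*1000).astype(np.float32));print(r)
c=cv2.minEnclosingCircle((T[:,:2]*1000).astype(np.float32));print(c)
E
```

```text
clock: 2.2
tcp_pos: [0.5692, 0.2124, 0.2453]
eef_rot: [180.0, 0.0, 17.4]
force: [0.7, -0.3, -0.3]
grip_width: 0.0914
[0.56915234 0.21241091 0.24532025] [1.79996462e+02 2.81278080e-02 1.74476818e+01] 92.87877848557395
5595 [0.11850001 0.14685366 0.14838543]
((571.41015625, 212.37982177734375), (52.907657623291016, 56.400272369384766), 60.79789733886719)
((571.3988647460938, 212.288330078125), 31.417306900024414)
```

View pics/w1.png

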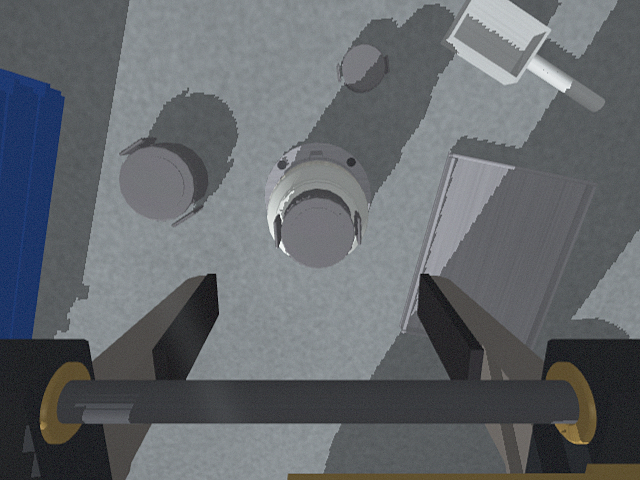

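The wrist view shows the cap centred at (318,232), with tabs at (278,230) and (358,230), level along the tool y axis. I'll refine the centre and tab axis from the depth.

Run:
```python
from h import *
f=np.load('pics/w1.npz');W=f['W'];p=f['p']
c=manip.get_calibration('wrist')
# tool-plane coords
y=np.deg2rad(17.448);ex=np.array([np.cos(y),np.sin(y),0]);ey=np.array([np.sin(y),-np.cos(y),0])
t=np.array([.56915,.21241,0])
sub=W[175:285,255:380].reshape(-1,3)
m=(sub[:,2]>.1435)
X=sub[m]-t;A=X@ex*1000;B=X@ey*1000
hull=cv2.convexHull(np.stack([A,B],1).astype(np.float32))[:,0]
for a in hull:print(a.round(1),end=' ')
m2=m&(sub[:,2]>.1455)
X2=sub[m2]-t;A2=X2@ex*1000;B2=X2@ey*1000
print('\ntop disc',(A2.min()+A2.max())/2,np.ptp(A2),(B2.min()+B2.max())/2,np.ptp(B2))
for s in(-1,1):
    k=(s*B>26)&(s*B<34);print(s,k.sum(),A[k].mean() if k.any() else None,A[k].min(),A[k].max(),B[k].min(),B[k].max())
g=cv2.resize(p[180:280,250:385],(800,593),interpolation=cv2.INTER_CUBIC);cv2.imwrite('pics/crop2.png',g[:,:,::-1])
```

```text
[28.5 -0.7] [28.5  0.6] [27.7  8.1] [26.3 10.9] [22.9 17.1] [13.1 29. ] [12.6 29.6] [10.4 30.4] [ 9.4 30.5] [-2.3 31.6] [-3.8 31.7] [-5.7 30.9] [-19.9  14.9] [-21.9  10.6] [-23.2   2.7] [-23.3   0.6] [-23.1  -1.6] [-22.3  -6.5] [-21.6 -10.9] [ -8.2 -28.3] [ -7.3 -29.1] [ -0.  -29.6] [  8.  -30.1] [ 10.2 -29.3] [ 20.9 -17.9] [ 24.9 -13.1] [27.1 -8.9] [28.4 -4.8] 
top disc 2.4716388201534354 51.490504135833305 0.7323922965065552 59.96748983401034
-1 84 1.5120224666483981 -8.224760951358318 10.835773415672906 -30.072975233169146 -26.888373425670785
1 87 3.487657548449913 -5.941427445831183 13.11396725725762 26.415340510044647 31.653714333992152
```

View pics/crop2.png

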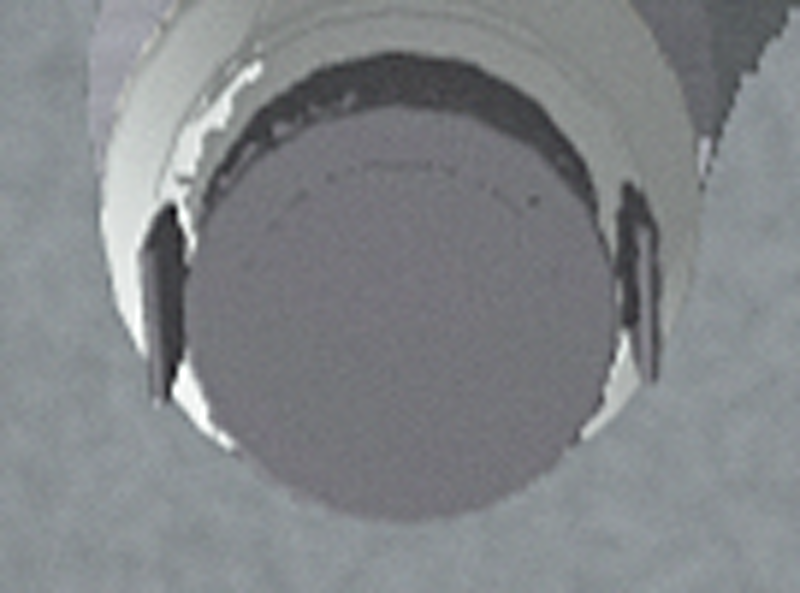

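The cap centre is at tool (+2.5, +0.7) mm, and the tab axis is turned about −0.05 rad in the tool frame. Next I'll align, go down to TCP z≈0.1215 (3.5 mm above the collar), and then close.

```bash
python3 -m inch '[[2,0.5,0,-0.05],[2,0.5,25,-0.05],[2,0.5,55,-0.05],[2,0.5,85,-0.05],[2,0.5,105,-0.05],[2,0.5,116,-0.05],[2,0.5,121,-0.05],[2,0.5,123.5,-0.05],[2,0.5,123.5,-0.05],[2,0.5,123.5,-0.05]]'
python3 - <<'E'
from w import *
print({k:v for k,v in manip.get_state().items() if k in('tcp_pos','force','moment','eef_rot')})
E
python3 -m inch '[[0,0,0,0],[0,0,0,0],[0,0,0,0],[0,0,0,0],[0,0,0,0]]' 56
```

```text
clock: 3.25
tcp_pos: [0.572, 0.2129, 0.1231]
eef_rot: [-180.0, -0.1, 20.2]
force: [0.2, -0.1, 0.2]
grip_width: 0.0921
{'tcp_pos': array([0.57198113, 0.21285481, 0.12308736]), 'eef_rot': array([-1.79999075e+02, -9.13081578e-02,  2.02205071e+01]), 'force': array([ 0.24696684, -0.11008571,  0.18191655]), 'moment': array([-0.0286552 ,  0.14169726,  0.02002756])}
clock: 3.75
tcp_pos: [0.5714, 0.2127, 0.1222]
eef_rot: [-180.0, -0.0, 20.2]
force: [-0.3, -0.0, 1.9]
grip_width: 0.0566
```

```bash
python3 -m inch '[[0,0,0,0],[0,0,0,0],[0,0,0,0],[0,0,0,0],[0,0,0,0],[0,0,0,0],[0,0,0,0]]' 44
python3 - <<'E'
from w import *
print({k:v for k,v in manip.get_state().items() if k in('tcp_pos','force','moment','eef_rot','grip_width')})
E
```

```text
clock: 4.45
tcp_pos: [0.5714, 0.2127, 0.1221]
eef_rot: [-180.0, -0.0, 20.2]
force: [-1.4, 1.6, 3.2]
grip_width: 0.0509
{'tcp_pos': array([0.57139553, 0.21270268, 0.1221413 ]), 'eef_rot': array([-1.79993611e+02, -8.35493662e-03,  2.02124226e+01]), 'force': array([-1.42964744,  1.61710285,  3.15962083]), 'moment': array([ 0.20294584,  0.38248547, -0.06426877]), 'grip_width': 0.05087942140836535}
```

```bash
cat > m.py <<'E'
from bench import manip
s=manip.get_state();print('F',s['force'].round(1),'M',s['moment'].round(3),'yaw',s['eef_rot'].round(2),'p',(s['tcp_pos']*1e3).round(1),'w',round(s['grip_width']*1e3,1))
E
python3 -m inch '[[0,0,0,-0.03],[0,0,0,-0.06],[0,0,0,-0.09],[0,0,0,-0.12]]' >/dev/null; python3 m.py;python3 -m inch '[[0,0,0,-0.04],[0,0,0,-0.08],[0,0,0,-0.12],[0,0,0,-0.12]]'>/dev/null; python3 m.py
```

```text
F [ 1.  -0.5  4.1] M [ 0.027  0.23  -0.018] yaw [ 1.7999e+02 -2.0000e-02  2.7250e+01] p [571.6 212.5 122.2] w 51.1
F [-0.3 -0.1  3.9] M [-0.077  0.16  -0.037] yaw [ 1.7998e+02 -2.0000e-02  3.4070e+01] p [571.6 212.5 122.1] w 50.6
```

```bash
python3 -m inch '[[0,0,0,-0.05],[0,0,0,-0.1],[0,0,0,-0.15],[0,0,0,-0.2],[0,0,0,-0.2]]' >/dev/null; python3 m.py
for i in 1; do python3 -m inch '[[0,0,0,-0.03],[0,0,0,-0.06],[0,0,0,-0.06]]'>/dev/null; python3 m.py; done
```

```text
F [-0.1  0.   3.5] M [-0.021  0.148  0.029] yaw [ 1.7999e+02 -1.0000e-02  4.5450e+01] p [571.5 212.6 122.1] w 50.6
F [0.1 0.1 2.8] M [0.013 0.092 0.022] yaw [ 1.7999e+02 -1.0000e-02  4.8890e+01] p [571.4 212.6 122.1] w 51.1
```

```bash
echo "import sys;sys.exit(abs(s['moment'][2])>0.12)" >> m.py
python3 -m inch '[[0,0,0,-0.02],[0,0,0,-0.04],[0,0,0,-0.04]]'>/dev/null; python3 m.py && python3 -m inch '[[0,0,0,-0.02],[0,0,0,-0.04],[0,0,0,-0.04]]'>/dev/null && python3 m.py && python3 -m inch '[[0,0,0,-0.02],[0,0,0,-0.04],[0,0,0,-0.04]]'>/dev/null && python3 m.py && python3 -m inch '[[0,0,0,-0.02],[0,0,0,-0.04],[0,0,0,-0.04]]'>/dev/null && python3 m.py && python3 -m inch '[[0,0,0,-0.02],[0,0,0,-0.04],[0,0,0,-0.04]]'>/dev/null && python3 m.py
```

```text
F [0.3 0.2 2.8] M [-0.011  0.078 -0.   ] yaw [180.   -0.   51.2] p [571.4 212.6 122.1] w 51.0False
```

```bash
sed -i 's/sys.exit(/sys.exit(int(/; s/0.12)$/0.12))/' m.py
python3 -m inch '[[0,0,0,-0.02],[0,0,0,-0.04],[0,0,0,-0.04]]'>/dev/null; python3 m.py && python3 -m inch '[[0,0,0,-0.02],[0,0,0,-0.04],[0,0,0,-0.04]]'>/dev/null && python3 m.py && python3 -m inch '[[0,0,0,-0.02],[0,0,0,-0.04],[0,0,0,-0.04]]'>/dev/null && python3 m.py && python3 -m inch '[[0,0,0,-0.02],[0,0,0,-0.04],[0,0,0,-0.04]]'>/dev/null && python3 m.py && python3 -m inch '[[0,0,0,-0.02],[0,0,0,-0.04],[0,0,0,-0.04]]'>/dev/null && python3 m.py
```

```text
F [-0.8  0.1  3.2] M [-0.037  0.103  0.04 ] yaw [180.     0.    53.51] p [571.4 212.6 122.1] w 51.2
F [-0.7  0.1  3.7] M [-0.038  0.142  0.022] yaw [-180.     0.    55.8] p [571.3 212.6 122.1] w 50.7
F [-0.5  0.6  4. ] M [-0.033  0.146  0.049] yaw [-179.99    0.     58.09] p [571.3 212.7 122.1] w 51.2
F [-0.2  1.   3.3] M [0.197 0.267 0.028] yaw [-179.99   -0.     60.38] p [571.3 212.7 122.1] w 51.0
F [-0.3  1.5  4.1] M [0.261 0.239 0.01 ] yaw [-180.     -0.     62.68] p [571.4 212.7 122.1] w 50.7
```

```bash
python3 -m inch '[[0,0,0,-0.02],[0,0,0,-0.04],[0,0,0,-0.04]]'>/dev/null; python3 m.py && python3 -m inch '[[0,0,0,-0.02],[0,0,0,-0.04],[0,0,0,-0.04]]'>/dev/null && python3 m.py && python3 -m inch '[[0,0,0,-0.02],[0,0,0,-0.04],[0,0,0,-0.04]]'>/dev/null && python3 m.py && python3 -m inch '[[0,0,0,-0.02],[0,0,0,-0.04],[0,0,0,-0.04]]'>/dev/null && python3 m.py && python3 -m inch '[[0,0,0,-0.02],[0,0,0,-0.04],[0,0,0,-0.04]]'>/dev/null && python3 m.py && python3 -m inch '[[0,0,0,-0.02],[0,0,0,-0.04],[0,0,0,-0.04]]'>/dev/null && python3 m.py && python3 -m inch '[[0,0,0,-0.02],[0,0,0,-0.04],[0,0,0,-0.04]]'>/dev/null && python3 m.py && python3 -m inch '[[0,0,0,-0.02],[0,0,0,-0.04],[0,0,0,-0.04]]'>/dev/null && python3 m.py
```

```text
F [-0.5  2.3  4.2] M [0.41  0.325 0.032] yaw [-1.7999e+02 -1.0000e-02  6.4960e+01] p [571.3 212.7 122.1] w 50.6
F [-1.3  3.2  3.9] M [ 0.537  0.408 -0.029] yaw [-179.98   -0.     67.25] p [571.2 212.7 122.1] w 50.6
F [-2.3  4.8  3.7] M [ 0.734  0.57  -0.057] yaw [-179.98   -0.     69.55] p [571.2 212.7 122. ] w 50.9
F [-3.2  4.3  4.8] M [ 0.849  0.627 -0.012] yaw [-179.97   -0.     71.85] p [571.1 212.7 122. ] w 50.9
F [-4.5  5.5  3.9] M [ 0.835  0.747 -0.075] yaw [-179.94    0.     74.13] p [570.9 212.7 122. ] w 51.0
F [-4.6  4.3  4.3] M [ 0.873  0.804 -0.261] yaw [-179.93    0.     76.42] p [570.7 212.8 122. ] w 50.7
```

I felt the stop at about yaw 75–76° (Mz −0.26 N m, about 56° of turn). I'll ease back 2.6° and relieve the small side load, then lift gently and watch the force.

```bash
python3 -m inch '[[0.3,-0.5,0,0.02],[0.3,-0.5,0,0.045],[0.3,-0.5,0,0.045]]'>/dev/null; python3 m.py && python3 -m inch '[[0,0,-0.5,0],[0,0,-1,0],[0,0,-1,0]]'>/dev/null && python3 m.py
```

```text
F [-4.1  2.7  4.6] M [ 0.509  0.791 -0.03 ] yaw [-1.7997e+02  3.0000e-02  7.3750e+01] p [570.6 212.9 122. ] w 50.7
F [-2.5  3.2  1.1] M [0.562 0.744 0.   ] yaw [-1.7997e+02  2.0000e-02  7.3800e+01] p [570.6 212.9 122.8] w 50.7
```

```bash
sed -i "s/^import sys.*/import sys;sys.exit(int(abs(s['moment'][2])>0.15 or abs(s['force'][2])>9))/" m.py
python3 -m inch '[[0,0,-0.5,0],[0,0,-1,0],[0,0,-1,0]]'>/dev/null;  python3 m.py && python3 -m inch '[[0,0,-0.5,0],[0,0,-1,0],[0,0,-1,0]]'>/dev/null && python3 m.py && python3 -m inch '[[0,0,-0.5,0],[0,0,-1,0],[0,0,-1,0]]'>/dev/null && python3 m.py && python3 -m inch '[[0,0,-0.7,0],[0,0,-1.5,0],[0,0,-1.5,0]]'>/dev/null && python3 m.py
```

```text
F [-3.1  3.1 -1. ] M [ 0.47   0.694 -0.041] yaw [-1.7998e+02  2.0000e-02  7.3790e+01] p [570.8 212.9 124. ] w 51.0
F [-1.9  2.9 -3.6] M [ 0.524  0.525 -0.044] yaw [-1.800e+02  1.000e-02  7.379e+01] p [570.9 212.9 125. ] w 50.9
F [-1.9  1.9 -2.2] M [ 0.34   0.464 -0.013] yaw [ 1.7997e+02 -1.0000e-02  7.3790e+01] p [571.2 213.  126.3] w 51.0
F [-0.5  1.4  0.3] M [ 0.233  0.296 -0.043] yaw [ 1.7996e+02 -1.0000e-02  7.3790e+01] p [571.2 213.  127.9] w 51.0
```

```bash
python3 -m inch '[[0,0,-1,0],[0,0,-2,0],[0,0,-3,0],[0,0,-4,0],[0,0,-4,0]]'>/dev/null;  python3 m.py && python3 -m inch '[[0,0,-2,0],[0,0,-4,0],[0,0,-6,0],[0,0,-8,0],[0,0,-8,0]]'>/dev/null && python3 m.py && python3 -m inch '[[0,0,-5,0],[0,0,-10,0],[0,0,-15,0],[0,0,-20,0],[0,0,-30,0],[0,0,-40,0],[0,0,-50,0],[0,0,-60,0],[0,0,-60,0]]'>/dev/null && python3 m.py
python3 - <<'E'
from w import *
p,d=manip.read_camera('side');cv2.imwrite('pics/s2.png',p[180:480,160:560,::-1])
E
```

```text
F [ 0.   1.4 -0.1] M [ 0.042  0.021 -0.05 ] yaw [ 1.7997e+02 -1.0000e-02  7.3780e+01] p [571.2 213.  131.9] w 50.6
F [-0.2  0.  -0.8] M [-0.062  0.107  0.003] yaw [ 1.7997e+02 -1.0000e-02  7.3780e+01] p [571.1 213.  140. ] w 50.9
F [ 0.1  0.5 -0.9] M [-0.072  0.059 -0.004] yaw [ 1.7987e+02 -1.0000e-01  7.3790e+01] p [571.9 213.4 201.6] w 50.9
```

View pics/s2.png

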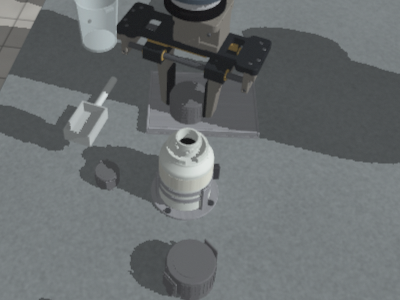

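The picture shows the cap at (190,100) between the fingers and the open neck at (188,140). I'll carry it to the tray centre at about (0.562, 0.016).

```bash
python3 -m inch '[[-10,2,0,0],[-35,8,0,0],[-65,15,0,0],[-95,22,0,0],[-125,29,0,0],[-155,37,0,0],[-180,42,0,0],[-192,45,0,0],[-192,45,0,0],[-192,45,0,0]]'>/dev/null;  python3 m.py && python3 -m inch '[[0,0,15,0],[0,0,40,0],[0,0,65,0],[0,0,90,0],[0,0,115,0],[0,0,140,0],[0,0,155,0],[0,0,165,0],[0,0,170,0],[0,0,170,0],[0,0,170,0]]' >/dev/null; python3 m.py
python3 - <<'E'
from w import *
p,d=manip.read_camera('side');cv2.imwrite('pics/s3.png',p[180:480,160:560,::-1])
E
```

```text
F [ 1.4 -0.1 -0.8] M [-0.071  0.072 -0.013] yaw [-1.7998e+02 -2.0000e-02  7.3750e+01] p [560.5  16.4 199.4] w 50.6
F [ 0.1 -0.3 -0.5] M [-0.071  0.065 -0.034] yaw [ 1.7993e+02 -2.0000e-02  7.3790e+01] p [561.2  16.2  30.3] w 50.7
```

View pics/s3.png

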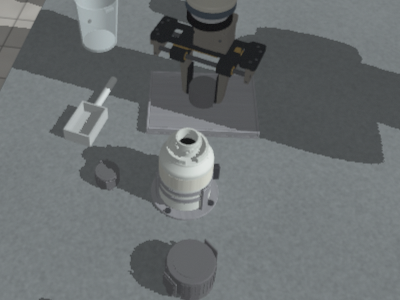

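The cap is held upright over the middle of the tray at (203,92). I'll lower it until it touches.

```bash
python3 -m inch '[[0,0,4,0],[0,0,8,0],[0,0,11,0],[0,0,13,0],[0,0,13,0],[0,0,13,0]]'>/dev/null;  python3 m.py; sed -i "s/>9))/>2.5))/" m.py;  python3 -m inch '[[0,0,0.5,0],[0,0,1,0],[0,0,1,0]]' >/dev/null; python3 m.py && python3 -m inch '[[0,0,0.5,0],[0,0,1,0],[0,0,1,0]]' >/dev/null && python3 m.py && python3 -m inch '[[0,0,0.5,0],[0,0,1,0],[0,0,1,0]]' >/dev/null && python3 m.py && python3 -m inch '[[0,0,0.5,0],[0,0,1,0],[0,0,1,0]]' >/dev/null && python3 m.py
```

```text
F [ 0.2  0.  -0.9] M [-0.08   0.124  0.012] yaw [-179.99    0.     73.78] p [560.5  16.1  16.5] w 51.1
F [ 0.1  0.4 -1.3] M [-0.039  0.06   0.053] yaw [180.    -0.    73.79] p [560.6  16.1  15.6] w 50.6
F [-0.6 -0.6  1.8] M [-0.003  0.284  0.026] yaw [179.99  -0.    73.78] p [560.6  16.1  14.8] w 50.8
F [-4.3 -0.1 13.9] M [-0.126  0.946 -0.008] yaw [179.99  -0.    73.79] p [560.6  16.1  14.7] w 50.8
```

The cap touched the floor at TCP z 14.8 mm, against 14.6 expected. I'll back up 1 mm to unload it, open, and retreat straight up.

```bash
python3 -m inch '[[0,0,-0.5,0],[0,0,-0.9,0],[0,0,-0.9,0]]' >/dev/null; python3 m.py; python3 -m inch '[[0,0,0,0],[0,0,0,0],[0,0,0,0],[0,0,0,0],[0,0,0,0],[0,0,0,0],[0,0,0,0]]' 85; python3 -m inch '[[0,0,-5,0],[0,0,-15,0],[0,0,-35,0],[0,0,-60,0],[0,0,-90,0],[0,0,-120,0],[0,0,-150,0],[0,0,-180,0],[0,0,-200,0],[0,0,-200,0],[0,0,-200,0]]'
python3 - <<'E'
from w import *
s,p,W=wrist('w9')
X=W.reshape(-1,3);X=X[np.isfinite(X[:,0])]
X=X[(np.hypot(X[:,0]-.561,X[:,1]-.016)<.06)]
T=X[X[:,2]>.032];print(len(T),np.percentile(T[:,2],[5,50,95]),(T.min(0)+T.max(0))/2,np.ptp(T,0))
A=np.c_[T[:,:2],np.ones(len(T))][T[:,2]>.036];print(np.linalg.lstsq(A,T[T[:,2]>.036][:,2],rcond=None)[0])
E
```

```text
F [-1.4 -0.1  6.5] M [-0.073  0.402  0.001] yaw [179.99  -0.    73.78] p [560.6  16.1  14.8] w 50.8
clock: 18.05
tcp_pos: [0.5605, 0.0161, 0.0144]
eef_rot: [-180.0, 0.0, 73.8]
force: [-0.6, 0.6, 0.3]
grip_width: 0.0851
clock: 19.15
tcp_pos: [0.5604, 0.0161, 0.2148]
eef_rot: [179.9, -0.0, 73.8]
force: [0.5, -0.0, -0.1]
grip_width: 0.0853
66545 [0.22106973 0.31945087 0.32858107] [0.5640049  0.02441262 0.1823009 ] [0.11395193 0.07326461 0.30059709]
[ 0.8407957   2.88727551 -0.27254043]
```

View pics/w9.png

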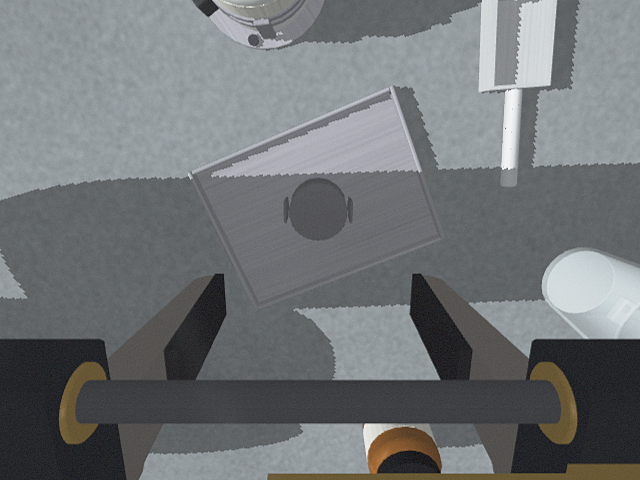

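The cap stands in the tray at (318,209), near its middle, with both tabs out. I'll make one numeric check of height and tilt, then hand in.

Run:
```python
from w import *
s,p,W=wrist('w10')
X=W[170:250,280:360].reshape(-1,3);X=X[np.isfinite(X[:,0])]
T=X[(X[:,2]>.034)&(X[:,2]<.06)&(np.hypot(X[:,0]-.561,X[:,1]-.016)<.022)]
a=np.linalg.lstsq(np.c_[T[:,:2]-T[:,:2].mean(0),np.ones(len(T))],T[:,2],rcond=None)[0]
print(len(T),T.mean(0),'tilt rad',np.hypot(*a[:2]))
if abs(a[2]-.0385)<.006 and np.hypot(*a[:2])<.08: print(manip.finish_job())
```

```text
1931 [0.56113229 0.01635909 0.03985691] tilt rad 0.008799329642684713
the job is handed in; nothing more can be done
None
```

The cap is off the tub, standing upright on the tray floor near its centre, and I've handed the job in at about 19 s of the 64 s allowed. No verdict is reported, so the result rests on the checks below.

- **Opening:** I squeezed both tabs to about 50.8 mm across and turned the cap anticlockwise about 56° until I felt the stop, at 0.26 N m. I then eased back 2.6° and lifted it straight off; the upward pull peaked at about 4 N in the readings.
- **Placing:** I lowered the cap onto the tray floor until it touched, released it and backed off 200 mm straight up.
- **Last checks:** The cap top is at z 39.9 mm against 38.5 mm expected, within the camera error of about 2 mm. Its tilt is 0.009 rad, and its centre is about 1 mm from the tray centre I measured.
- **Force and bystanders:** The arm reads no contact force. The jar, jug and scoop appear in the final picture and the arm never went near them, but I did not re-measure their positions.
- **Off-plan readings:** There was up to about 7 N of side load near the stop, and a brief 14 N press at touchdown that I eased before releasing. My first height check gave a wrong result because the fingers were in its view, so I repeated it with them cropped out.

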